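# Unfold the crank and clamp the flask neck

### The job

Unfold the crank handle of the sherd holder until it stands fully upright at its stop, and only then turn the crank anticlockwise (seen from above) until the cork pad has pushed the flask neck against the far stop and holds it firmly but gently: the old clay cracks if squeezed hard. Work only by the crank, do not touch the jaw or the flask neck, leave the other things on the mat where they lie, and let go with the handle still up and the neck clamped upright.

Things in the scene. Friction and masses are not known exactly. Their poses are not given: they have to be found in the camera images.
- crank_axis (a point): Point on the vertical crank axis of the bench sherd holder, just inside the top face of the crank arm (28 mm above the top of the grey gear housing, 90 x 90 mm, about 75 mm high). The holder is a 115 x 340 mm aluminium bed lying on a green cutting mat 3 mm thick. Axes of this point are those of the bed: z up, +y along the bed from the housing to the jaw, the flask neck and the far stop.
- hinge (a point): Centre of the hinge pin at the outer end of the flat steel crank arm (16 mm wide, 8 mm thick), 60 mm from the crank axis and 12 mm above point crank_axis. Axes turn with the crank: +x outward along the arm, y along the hinge pin, z up. The handle turns about this point, its centre line passes through it.
- handle_end (a point): Free end of the folding handle, on its centre line, 90 mm from the hinge. A black round sleeve, 19 mm thick, covers the last 70 mm and spins freely about the handle. Folded, the handle lies with its centre line 10 mm above the arm's top face and points back over the crank axis, with its end 30 mm beyond it; below the handle, arm and shaft are at most 16 mm wide, and there is nothing wider until 32 mm below the folded handle's centre line.
- handle (a joint): Angle of the handle about its hinge: 0 folded flat over the arm (starts at 0 to 0.25), 1.57 upright, hard stop at 1.6. Stiff friction hinge: takes about 3 to 4 N near the free end and stays where it is left.
- crank (a joint): Angle of the crank, rad: 0 at the start, growing anticlockwise seen from above. Each rad advances the jaw by 25 mm; it holds where it is left because turning it takes a steady 0.35 N m, about 6 N at the upright handle. Every 10 N on the pad adds about 4.2 N at the handle. It will take between 1.1 and 2.7 rad to clamp the neck, depending on where the far stop was bolted; the mechanism ends at 2.9.
- jaw: Sliding dark steel carriage, 105 x 24 x 46 mm, with a cork faced pad (100 x 40 mm) sprung in front of it, spring 4 N per mm, 9 mm of travel. Origin at the bottom centre of the carriage; +y is the clamping direction, pad face 33 mm ahead of the origin.
- neck_center (a point): Loose terracotta flask neck standing on its broken shoulder between pad and far stop: 94 mm high, shoulder 72 mm in diameter, neck about 35 mm, 0.17 to 0.35 kg. This point is at its centre, half-way up; z is its own upright axis. It starts 8 to 22 mm from the pad and slides freely on the bed until it meets the far stop, whose place is not measured (6 to 50 mm beyond the shoulder). Well held at 6 to 20 N from the pad, cracks above 25 N.
- neck: The same flask neck, origin at the centre of its underside.
- brush: Bystander: flat brush, 200 mm long, lying on the mat on the robot's side of the holder; origin under its middle.
- magnifier: Bystander: round magnifier, 80 mm lens and 100 mm handle, lying beyond the holder; origin under the lens.
- sherd: Bystander: flat terracotta sherd, about 90 x 60 x 8 mm, lying beyond the holder; origin under its middle.
Mind the look-alikes: they are no part of the job. There is more than one size of the neck; the job needs the smaller.

How it is judged:
By the outcome, as a careful person would: the job done as asked, in the order asked, and still so for the second after the job is handed in, with the robot touching nothing.
It also fails if it takes over 70 s, if anything falls off the work surface, if the arm or the gripper's body presses on something with over 40 N, if the wrist force passes 120 N, or if a joint passes its speed limit or range.

### The arm

A 7-joint arm with a two-finger parallel gripper is mounted at the origin on the work surface. World frame = base frame: x ahead of the robot, y to its left, z up, the work surface at z = 0. Lengths are in m, angles in rad, forces in N, time in s.
With the tool pointing down it reaches from about 0.425 to 0.925 m from the base axis. Payload 6.8 kg.
Tool frame: the origin (TCP) lies midway between the tips of the shut fingers; the grasp point (between the pads) lies 19 mm behind it; z points along the fingers, y is the line along which they close (so a half turn about z gives the same grasp; the last joint's range is limited). The gripper opens to 85 mm and grips with 20 to 120 N. Pads are 22 mm wide; open, the fingers measure 114 mm over their backs; the gripper's body (76 mm by 85 mm) begins 54 mm behind the grasp point. The pads swing forward as they close: fully open they stand 13 mm farther back than shut.
Start: joints at [1.14, 0.477, 0.022, 1.555, -0.011, 1.109, -0.083], TCP at [0.214, -0.64, 0.231] pointing down, gripper open.
Joint ranges: [-2.96, 2.96], [-0.34, 2.1], [-1.41, 1.46], [0.24, 2.44], [-1.37, 4.51], [0.17, 1.92], [-2.96, 2.96]. Speed limits (rad/s): [2.39, 2.39, 3.14, 3.14, 3.14, 3.14, 3.14].

### API

Orientations are given as a rotation vector (axis times angle).
In Python, from bench import r gives the robot as it stands. The module is installed in compiled form; this text tells all that it offers.
- The arm moves only by the tool apply_moves, never from a script. Its argument "rows" is a list of rows, each a list of 6 numbers: the shift along the tool's x, y, z scaled (see below), then the turn, a rotation vector about the tool's x, y, z scaled (see below). A call has 1 to 5 rows; each row is the pose to reach, as a shift and turn from the pose commanded when the call began, along the tool's axes at that moment; what a row does not reach only later rows make up. The controller multiplies each number of a shift by 0.25 m and each number of a turn by 90 degrees. A row lasts 1/8 s, in which the tool goes at most 62.5 mm and 10.7 degrees, less where a joint would pass 70% of its speed; a pose out of reach is approached as far as the arm can. A call with a number of a shift or a turn outside -1 to 1 is refused whole. A call with a gripper value outside its range is refused whole. "claw" is the opening, from 0 (shut) to 1 (fully open), set as the call begins (left out, the last holds). The fingers move at their own pace and stop on an object; "newtons" is the grip in N (left out, the last holds). Time passes only in rows, so rows that repeat a pose let the fingers close. It gives the time, the measured TCP pose, the force, the opening and the grip force at its end, in the units of the state.
- r.get_obs(): the state, without advancing time (a new reading comes with each control period).
- r.grab_frame(name): name is "scene" or "top"; returns a dict with "pixels" (420x560x3 uint8, red, green, blue), "intrinsics" (3x3 intrinsics, pixels), "eye" and "attitude" of the camera in the world. Camera axes: x right, y up, looking along -z (the intrinsics and any distortion apply to the point x, -y, -z); pixel columns grow to the right and rows downward; lengths in m; the calibration is good to about 2 mm. A picture is of the moment at which its call begins. There is no depth.
- r.hand_in(): hands the job in; it is judged then, once.
Trained networks look in a picture, given as the dict that the camera call returned (one of the last four; its "shot" number tells which), for a name from the list of things; names that differ only in an ending like _2 or _b are one class to them, and where a whole thing is asked for, a point or a joint stands for the part that bears it (a point fixed in the world has none). Each returns a list of dicts, best first, with "conf" (0 to 1); they miss things now and then, are a little off and sometimes report something else, mostly with a low value. They report only what shows in the picture. A call takes as long as a camera call. They do not tell look-alikes from the thing itself.
- r.search_frame(picture, thing): "rect" ([left, top, width, height] in pixels, round what is visible of it).
- r.outline_of(picture, thing): "pixels" (420x560 bool, what is visible of it) and "rect" ([left, top, width, height] in pixels, round what is visible of it).
- r.landmark_of(picture, thing): "point" ([column, row] in pixels: a listed point, or the origin of a listed thing).
The state is a dict: "clock": time; "joints": joint angles; "qvel": joint speeds; "tau": joint torques, N m; "tcp_pos": TCP position; "orientation": TCP orientation; "contact_force": force on the tool from outside, world axes, zero at the start; "moment": the same for the moment, N m; "grip_width": finger opening in m; "gripper_force": force on a finger pad.
Only numpy, scipy, OpenCV 4.12 (cv2) and the standard library are available. Lean on these libraries where they do the work, as an engineer would, in place of code of your own. Each camera call takes 0.05 s, during which the arm holds its last target. There are 200 camera calls.

## Working session

There is one attempt and no reset: what is moved stays moved. The work goes in short steps, Python scripts to look and compute and a tool call to move; the robot and the scene stay as the last step left them, time stands still between calls to the robot, and variables do not carry over. Pictures are saved under pics/ and viewed, at most 10 in all, crops included, and the job is handed in when it is done.

Besides the shell and the picture viewer there is one more tool, called after "Call:" in YAML: its name, and indented under it one key for each argument. apply_moves: Moves the arm, as the interface text tells. Its arguments: {"type":"object","properties":{"rows":{"type":"array","items":{"type":"array","items":{"type":"number"}}},"claw":{"type":"number"},"newtons":{"type":"number"}},"required":["rows"]}

```bash
mkdir -p pics; cat > h.py <<'E'
import numpy as np,cv2
from bench import r
from scipy.spatial.transform import Rotation as R
def rot(a):
    a=np.array(a,float)
    if a.shape==(3,3): return a
    return R.from_rotvec(a).as_matrix() if a.size==3 else R.from_quat(a).as_matrix()
def ray(f,p):
    K=np.array(f['intrinsics']); d=np.linalg.inv(K)@[p[0],p[1],1]
    return np.array(f['eye']),rot(f['attitude'])@[d[0],-d[1],-d[2]]
def at_z(f,p,z):
    e,d=ray(f,p); return e+d*(z-e[2])/d[2]
def proj(f,X):
    c=rot(f['attitude']).T@(np.array(X)-np.array(f['eye'])); u=np.array(f['intrinsics'])@[c[0],-c[1],-c[2]]; return u[:2]/u[2]
def tri(f,p,g,q):
    A=[];b=[]
    for F,P in((f,p),(g,q)):
        e,d=ray(F,P); d/=np.linalg.norm(d); M=np.eye(3)-np.outer(d,d); A.append(M);b.append(M@e)
    return np.linalg.lstsq(np.vstack(A),np.hstack(b),rcond=None)[0]
def save(f,n,box=None,s=1):
    im=f['pixels'][...,::-1]
    if box: x,y,w,h=box; im=im[y:y+h,x:x+w]
    cv2.imwrite('pics/'+n,cv2.resize(im,None,fx=s,fy=s,interpolation=cv2.INTER_CUBIC))
E
python3 - <<'E'
from h import *
fs=r.grab_frame('scene');ft=r.grab_frame('top')
print({k:v for k,v in fs.items() if k!='pixels'});print({k:v for k,v in ft.items() if k!='pixels'})
for n in['crank_axis','hinge','handle_end','jaw','neck_center','neck','brush','magnifier','sherd']:
    a=r.landmark_of(fs,n);b=r.landmark_of(ft,n)
    print(n,[(np.round(x['point']),round(x['conf'],2)) for x in a],[(np.round(x['point']),round(x['conf'],2)) for x in b])
    if a and b: print('   ',tri(fs,a[0]['point'],ft,b[0]['point']).round(4))
save(fs,'s0.png',s=1.4);save(ft,'t0.png',s=1.4)
o=r.get_obs();print(o)
E
```

```text
{'intrinsics': array([[384.56549829,   0.        , 278.86936296],
       [  0.        , 384.56549829, 206.14726747],
       [  0.        ,   0.        ,   1.        ]]), 'eye': array([ 1.18023253, -0.00214069,  0.55077336]), 'attitude': array([0.85361421, 0.56286119, 1.08075705]), 'shot': 1}
{'intrinsics': array([[474.4931711 ,   0.        , 277.15515878],
       [  0.        , 474.4931711 , 210.68438746],
       [  0.        ,   0.        ,   1.        ]]), 'eye': array([0.45755271, 0.22036445, 1.12514205]), 'attitude': array([ 0.09897149, -0.07711238, -1.59233605]), 'shot': 2}
crank_axis [(array([139., 235.]), 0.89)] [(array([400., 212.]), 0.69), (array([418., 236.]), 0.21)]
    [ 0.5636 -0.0289  0.1001]
hinge [(array([117., 218.]), 0.82)] []
handle_end [(array([140., 230.]), 0.79)] [(array([393., 196.]), 0.8)]
    [ 0.5935 -0.0167  0.1295]
jaw [(array([177., 265.]), 0.96)] [(array([361., 212.]), 0.84)]
    [0.5737 0.0344 0.0104]
neck_center [(array([401., 188.]), 0.83), (array([215., 246.]), 0.71)] [(array([126., 222.]), 0.86), (array([332., 198.]), 0.72)]
    [0.5611 0.5776 0.058
[... 500 characters left out ...]
ray([ 1.13989524,  0.47698635,  0.02241409,  1.55537076, -0.01150726,
        1.10931693, -0.08312392]), 'qvel': array([ 1.37108973e-03, -9.75300113e-05,  4.98358863e-05, -1.07311794e-03,
        1.93447454e-03, -4.48089603e-04,  1.70534035e-04]), 'tau': array([ 3.60599761e-04, -5.96322584e+01,  1.60636000e+00, -2.81544453e+01,
        1.24204761e-02,  1.68095805e-03,  1.99108280e-05]), 'tcp_pos': array([ 0.21413625, -0.64016241,  0.23132971]), 'orientation': array([3.10073518e+00, 5.04755553e-01, 3.93855054e-05]), 'contact_force': array([ 0.12210435, -0.17179106, -0.51543434]), 'moment': array([ 0.03269947, -0.0084863 , -0.03300143]), 'gripper_force': 0.0, 'grip_width': 0.08573385573184773}
```

```bash
ls pics
```

```text
s0.png
t0.png
```

View pics/s0.png

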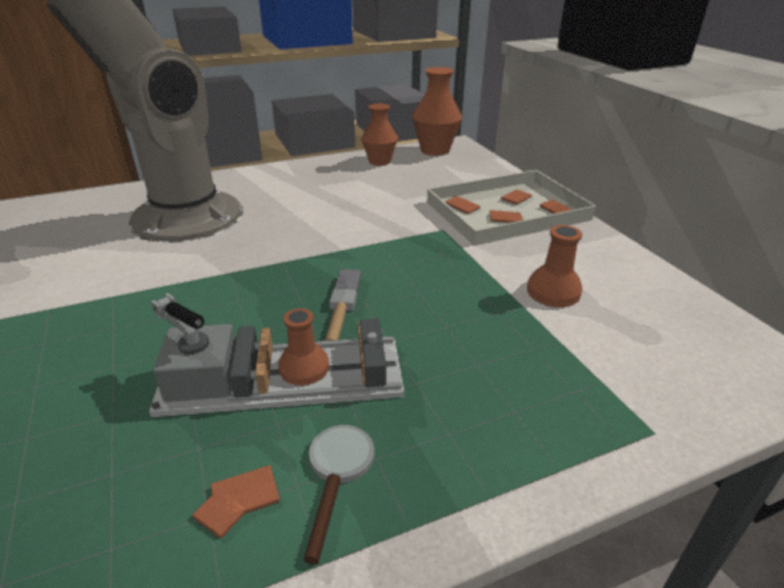

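View pics/t0.png

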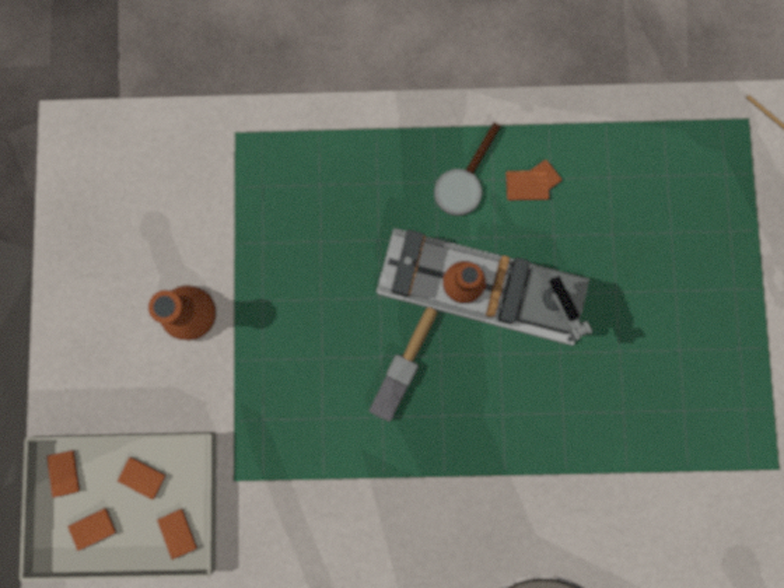

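The pictures show one holder: housing at top-view pixel (396,212), scene (140,257). Neck candidates are the one in the holder (scene 215,246; top 332,198) and the larger one off the mat (scene 401,188; top 126,222). The one on the bed between the pad and the far stop is smaller, so it fits. I'll confirm with a crop.

```bash
python3 - <<'E'
from h import *
fs=r.grab_frame('scene');ft=r.grab_frame('top')
save(fs,'s1.png',(95,190,200,110),4)
a=fs['pixels'][190:300,95:295];
b=ft['pixels'][150:260,260:440]
cv2.imwrite('pics/t1.png',cv2.resize(b[...,::-1],None,fx=4.4,fy=4.4,interpolation=cv2.INTER_CUBIC))
for nm,A,B in [('neck',(215,246),(332,198)),('end',(140,230),(393,196))]:
    print(nm,tri(fs,A,ft,B).round(4))
for n in['crank_axis','hinge','handle_end','jaw','neck_center','neck']:
    print(n,[(np.round(x['point'],1),round(x['conf'],2)) for x in r.landmark_of(fs,n)],[(np.round(x['point'],1),round(x['conf'],2)) for x in r.landmark_of(ft,n)])
E
```

```text
neck [0.6028 0.1077 0.0598]
end [ 0.5943 -0.0164  0.13  ]
crank_axis [(array([134.8, 232. ]), 0.67)] [(array([400.1, 211.8]), 0.89)]
hinge [] [(array([416. , 238.9]), 0.65)]
handle_end [(array([141. , 230.9]), 0.82), (array([219. , 264.2]), 0.15)] [(array([394.9, 199.7]), 0.78), (array([288.5, 259.3]), 0.58)]
jaw [] []
neck_center [(array([212.9, 245.8]), 0.95), (array([400.4, 187.6]), 0.56)] [(array([332.2, 198.9]), 0.96), (array([123.3, 223.2]), 0.6), (array([395.8, 198.3]), 0.41)]
neck [(array([395.1, 204.2]), 0.96), (array([218.2, 262.5]), 0.95), (array([242.1, 323. ]), 0.69)] [(array([330.9, 199.7]), 0.91), (array([137.9, 222.5]), 0.68), (array([332.7, 197.6]), 0.59)]
```

View pics/s1.png

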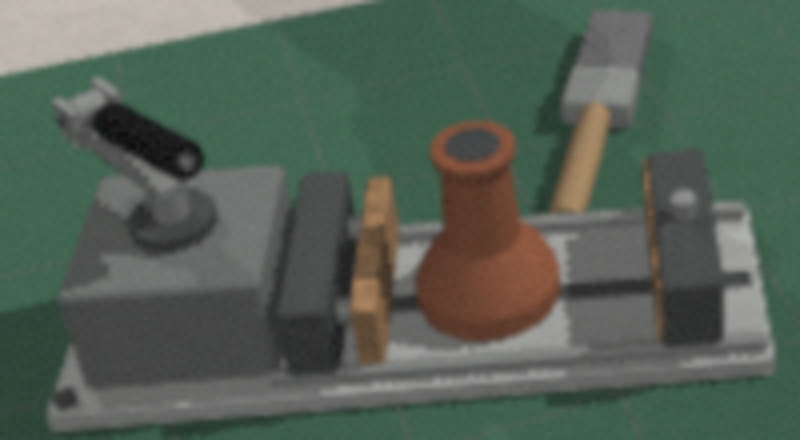

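View pics/t1.png

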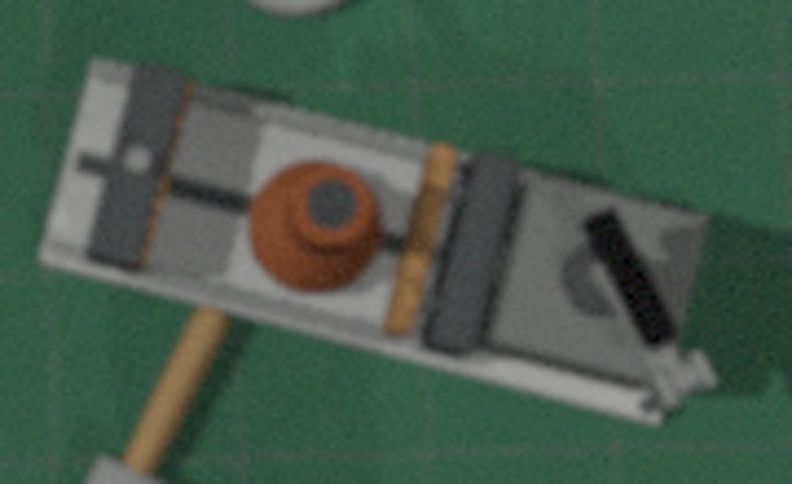

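The crop shows the smaller neck standing on the bed between pad and stop, so it is the right one. The folded handle's hinge is at scene (116,217) and top (416,237), and its end is at scene (142,230) and top (395,198). Next I fit the geometry.

```bash
cat >> h.py <<'E'
from scipy.optimize import least_squares
def model(p):
    x,y,z,a,t=p; u=np.array([np.cos(a),np.sin(a),0]);k=np.array([0,0,1.])
    A=np.array([x,y,z]);H=A+.06*u+.012*k;E=H+.09*(-u*np.cos(t)+k*np.sin(t)); return A,H,E
E
python3 - <<'E'
from h import *
fs=r.grab_frame('scene');ft=r.grab_frame('top')
obs=[(fs,0,(137.,233.5),1),(ft,0,(400,211.9),1),(fs,1,(116,217),1),(ft,1,(415.8,237),1),(fs,2,(140.7,230.4),1),(ft,2,(394.7,198.7),1)]
def res(p):
    M=model(p); return np.hstack([(proj(f,M[i])-q)*w for f,i,q,w in obs]+[(p[2]-.106)/.003,(p[4]-.12)/.15])
s=least_squares(res,[.56,-.03,.106,-2,.1],x_scale=[.1,.1,.1,1,1]);print(s.x.round(4),s.fun.round(1));print(np.round(model(s.x),4))
cr=lambda a,b:(260+a/4.4,150+b/4.4)
c=[at_z(ft,cr(*q),.015)[:2] for q in[(42,262),(660,425),(93,60)]]
d=c[0]-c[1];print('bed corners',np.round(c,4),'long',np.linalg.norm(d),np.degrees(np.arctan2(d[1],d[0])),'short',np.linalg.norm(c[2]-c[0]))
print('neck bottom', [at_z(ft,p,.012).round(4) for p in [(330.9,199.7)]], 'disc',at_z(ft,cr(600,275),.08).round(4), 'neckc',tri(fs,(213.9,245.9),ft,(332.2,198.5)).round(4))
for q in [(708,215),(535,170),(490,342),(655,385)]: print('housing top corner',at_z(ft,cr(*q),.078).round(4))
E
```

```text
[ 0.5629 -0.031   0.1029 -2.6625  0.1254] [-1.8  0.2 -0.4  0.2  0.1 -0.8 -0.5 -0.9  1.2 -0.2  0.5  0.2 -1.   0. ]
[[ 0.5629 -0.031   0.1029]
 [ 0.5097 -0.0586  0.1149]
 [ 0.5889 -0.0175  0.1261]]
bed corners [[ 0.5854  0.2522]
 [ 0.4908 -0.0725]
 [ 0.6948  0.2224]] long 0.33826478904602425 73.76016005654964 short 0.11332590520948396
neck bottom [array([0.6057, 0.1068, 0.012 ])] disc [ 0.5646 -0.0294  0.08  ] neckc [0.6015 0.1065 0.0595]
housing top corner [ 0.5939 -0.0856  0.078 ]
housing top corner [6.19e-01 1.00e-04 7.80e-02]
housing top corner [0.5324 0.0267 0.078 ]
housing top corner [ 0.5089 -0.0545  0.078 ]
```

```bash
cat >> h.py <<'E'
def goal(pos,yaxis=None,O=None):
    """print shift/turn (scaled) from current pose to a tool-down pose"""
    o=r.get_obs(); T=rot(o['orientation']); p=o['tcp_pos']
    if O is None:
        if yaxis is None: y=T[:,1].copy()
        else: y=np.array([*yaxis,0.]); y*=np.sign(y@T[:,1]) 
        y[2]=0;y/=np.linalg.norm(y); O=np.column_stack([np.cross(y,[0,0,-1]),y,[0,0,-1]])
    s=T.T@(np.array(pos)-p)/.25; t=R.from_matrix(T.T@O).as_rotvec()/(np.pi/2)
    print('shift',s.round(4),'turn',t.round(4),'| T',T.round(3).tolist(),'p',p.round(4))
    return s,t
E
python3 - <<'E'
from h import *
ft=r.grab_frame('top');fs=r.grab_frame('scene')
g=cv2.cvtColor(ft['pixels'],cv2.COLOR_RGB2GRAY)
m=np.zeros_like(g);m[190:235,385:420]=(g[190:235,385:420]<45)
n,l,st,ce=cv2.connectedComponentsWithStats(m);i=1+np.argmax(st[1:,4]);ys,xs=np.where(l==i);print(st[i],ce[i])
P=np.column_stack([xs,ys]).astype(np.float32);c=P.mean(0);w,V=np.linalg.eigh(np.cov((P-c).T));d=V[:,1];d*=-np.sign(d[1]);pr=(P-c)@d
e1,e0=c+d*pr.max(),c+d*pr.min();print('end',e1,'inner',e0)
H=np.array([.5097,-.0586,.1149])
for t in(.0,.12,.25):
    a=at_z(ft,e0,H[2]+.02*np.sin(t));b=at_z(ft,e1,H[2]+.09*np.sin(t));v=a-b;print(t,a.round(4),b.round(4),np.linalg.norm(v[:2]),np.degrees(np.arctan2(v[1],v[0])))
az=np.radians(-153)
goal([.577,-.0235,.20],(-np.sin(az),np.cos(az)))
E
```

```text
[393 198  21  30 234] [402.96581197 212.95299145]
end [395.02592261 198.98526439] inner [410.77740256 226.69498074]
0.0 [ 0.53   -0.0501  0.1149] [ 0.5902 -0.0197  0.1149] 0.06742299867728888 -153.22769626035372
0.12 [ 0.5298 -0.0494  0.1173] [ 0.5887 -0.0171  0.1257] 0.06721662363331095 -151.28946704478375
0.25 [ 0.5296 -0.0488  0.1198] [ 0.5872 -0.0144  0.1372] 0.06708175191459423 -149.21146682640747
shift [ 2.1589 -1.8791  0.1252] turn [ 0.0001 -0.     -0.0945] | T [[0.948, 0.317, 0.0], [0.317, -0.948, -0.0], [0.0, 0.0, -1.0]] p [ 0.2141 -0.6402  0.2313]
```

Call:
apply_moves:
  rows:
    - [0.18,-0.157,0,0,0,-0.05]
    - [0.36,-0.314,0,0,0,-0.09]
    - [0.54,-0.47,0,0,0,-0.09]
    - [0.72,-0.63,0,0,0,-0.09]
    - [0.9,-0.79,0,0,0,-0.09]
  claw: 1

```text
clock: 2.52
tcp_pos: [0.3658, -0.3798, 0.2316]
orientation: [3.057, 0.722, 0.001]
contact_force: [1.1, -0.8, 0.9]
grip_width: 0.0854
gripper_force: 0.0
```

```bash
python3 - <<'E'
from h import *
az=np.radians(-152)
goal([.573,-.0257,.20],(-np.sin(az),np.cos(az)))
E
```

```text
shift [ 1.3753 -0.8956  0.1262] turn [ 0.0006 -0.0002 -0.0156] | T [[0.894, 0.448, 0.001], [0.448, -0.894, -0.001], [0.0, 0.001, -1.0]] p [ 0.3658 -0.3798  0.2316]
```

Call:
apply_moves:
  rows:
    - [0.2,-0.13,0,0,0,-0.015]
    - [0.4,-0.26,0,0,0,-0.015]
    - [0.6,-0.39,0,0,0,-0.015]
    - [0.8,-0.52,0,0,0,-0.015]
    - [0.95,-0.62,0,0,0,-0.015]

```text
clock: 3.15
tcp_pos: [0.5091, -0.1339, 0.2317]
orientation: [3.048, 0.762, 0.002]
contact_force: [0.8, -0.7, -0.3]
grip_width: 0.0857
gripper_force: 0.0
```

Call:
apply_moves:
  rows:
    - [0.2,-0.13,0.05,0,0,0]
    - [0.36,-0.23,0.1,0,0,0]
    - [0.42,-0.275,0.12,0,0,0]
    - [0.42,-0.275,0.12,0,0,0]

```text
clock: 3.65
tcp_pos: [0.5683, -0.0258, 0.2009]
orientation: [-3.047, -0.762, 0.001]
contact_force: [-0.2, 0.3, -0.8]
grip_width: 0.0853
gripper_force: 0.0
```

```bash
python3 - <<'E'
from h import *
az=np.radians(-152)
goal([.573,-.0257,.105],(-np.sin(az),np.cos(az)))
fs=r.grab_frame('scene');save(fs,'s2.png',(75,120,160,120),4)
E
```

```text
shift [0.0169 0.0088 0.3838] turn [-0.0004  0.0004  0.0007] | T [[0.882, 0.47, -0.001], [0.47, -0.882, 0.0], [-0.001, -0.001, -1.0]] p [ 0.5683 -0.0258  0.2009]
```

View pics/s2.png

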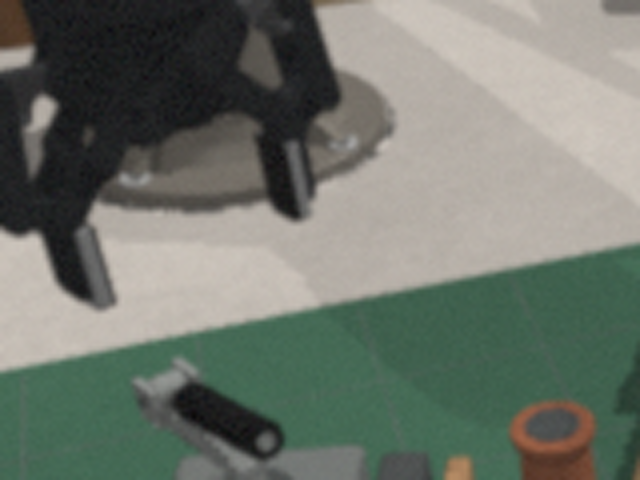

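The fingers straddle the handle, with tips at crop (102,300) and (300,212). I'll descend and close gently.

Call:
apply_moves:
  rows:
    - [0.017,0.009,0.12,0,0,0]
    - [0.017,0.009,0.24,0,0,0]
    - [0.017,0.009,0.34,0,0,0]
    - [0.017,0.009,0.38,0,0,0]
    - [0.017,0.009,0.38,0,0,0]
  claw: 0.6

```text
clock: 4.32
tcp_pos: [0.5729, -0.0281, 0.1065]
orientation: [3.049, 0.756, -0.001]
contact_force: [-0.2, -0.1, 0.4]
grip_width: 0.0512
gripper_force: 0.0
```

Call:
apply_moves:
  rows:
    - [0,0,0,0,0,0]
    - [0,0,0,0,0,0]
    - [0,0,0,0,0,0]
    - [0,0,0,0,0,0]
    - [0,0,0,0,0,0]
  claw: 0.25
  newtons: 25

```text
clock: 4.95
tcp_pos: [0.5735, -0.0262, 0.1065]
orientation: [-3.048, -0.759, -0.001]
contact_force: [0.9, 2.2, -0.1]
grip_width: 0.021
gripper_force: 0.8
```

Call:
apply_moves:
  rows:
    - [0,0,0,0,0,0]
    - [0,0,0,0,0,0]
    - [0,0,0,0,0,0]
  claw: 0.1
  newtons: 25

```text
clock: 5.32
tcp_pos: [0.5732, -0.0253, 0.1064]
orientation: [-3.047, -0.759, -0.0]
contact_force: [-0.5, 5.9, 2.2]
grip_width: 0.0184
gripper_force: 24.6
```

Call:
apply_moves:
  rows:
    - [-0.007,-0.004,-0.035,0,0,0]
    - [-0.02,-0.006,-0.07,0,0,0]
    - [-0.039,-0.006,-0.109,0,0,0]
    - [-0.065,-0.006,-0.144,0,0,0]
    - [-0.065,-0.006,-0.144,0,0,0]

```text
clock: 5.95
tcp_pos: [0.5568, -0.0333, 0.1429]
orientation: [3.049, 0.757, -0.003]
contact_force: [-4.1, 2.8, 0.5]
grip_width: 0.018
gripper_force: 25.6
```

```bash
cat >> h.py <<'E'
def F():
    o=r.get_obs();T=rot(o['orientation']);print('tcp',o['tcp_pos'].round(4),'Ftool',(T.T@o['contact_force']).round(1),'M',o['moment'].round(2),'tilt',T[:,2].round(3))
    return o,T
E
python3 - <<'E'
from h import *
F()
fs=r.grab_frame('scene');ft=r.grab_frame('top')
a=cv2.resize(fs['pixels'][150:270,80:230],(600,480));cv2.imwrite('pics/s3.png',a[...,::-1])
E
```

```text
tcp [ 0.5568 -0.0333  0.1429] Ftool [-2.3 -4.4 -0.5] M [ 0.89  0.92 -0.25] tilt [-0.002 -0.    -1.   ]
```

View pics/s3.png

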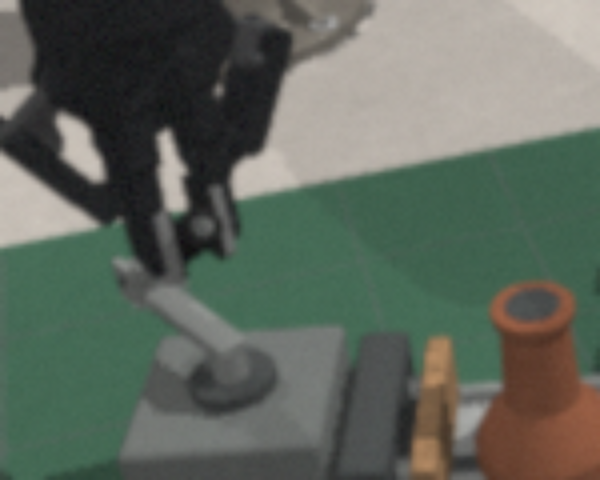

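The handle is lifting between the pads (crop 205,235), the arm hasn't moved and forces are small. Continuing.

Call:
apply_moves:
  rows:
    - [-0.03,-0.006,-0.031,0,0,0]
    - [-0.065,-0.01,-0.057,0,0,0]
    - [-0.103,-0.01,-0.078,0,0,0]
    - [-0.143,-0.01,-0.092,0,0,0]
    - [-0.143,-0.01,-0.092,0,0,0]

```text
clock: 6.68
tcp_pos: [0.5254, -0.0486, 0.1665]
orientation: [3.048, 0.757, 0.002]
contact_force: [1.4, -2.3, 2.1]
grip_width: 0.018
gripper_force: 25.1
```

```bash
python3 - <<'E'
from h import *
F()
E
```

```text
tcp [ 0.5254 -0.0486  0.1665] Ftool [ 0.2  2.7 -2.1] M [-0.41 -0.26 -0.05] tilt [ 0.001 -0.001 -1.   ]
```

Call:
apply_moves:
  rows:
    - [-0.042,0.003,-0.008,0,0,0]
    - [-0.075,0.003,-0.01,0,0,0]
    - [-0.086,0.003,-0.01,0,0,0]
    - [-0.098,0.003,-0.01,0,0,0]
    - [-0.098,0.003,-0.01,0,0,0]

```text
clock: 7.3
tcp_pos: [0.5059, -0.0586, 0.169]
orientation: [3.048, 0.76, 0.007]
contact_force: [4.2, 1.5, 0.7]
grip_width: 0.0173
gripper_force: 24.2
```

```bash
python3 - <<'E'
from h import *
F()
E
```

```text
tcp [ 0.5059 -0.0586  0.169 ] Ftool [ 4.4  0.7 -0.7] M [ 0.48 -1.16 -0.04] tilt [ 0.004  0.001 -1.   ]
```

Call:
apply_moves:
  rows:
    - [-0.012,0,0,0,0,0]
    - [-0.024,0,0,0,0,0]
    - [-0.024,0,0,0,0,0]

```text
clock: 7.68
tcp_pos: [0.5001, -0.0617, 0.1689]
orientation: [3.048, 0.76, 0.005]
contact_force: [4.6, 1.7, 2.3]
grip_width: 0.0144
gripper_force: 20.7
```

```bash
python3 - <<'E'
from h import *
F()
E
```

```text
tcp [ 0.5001 -0.0617  0.1689] Ftool [ 4.9  0.6 -2.3] M [ 0.44 -0.94  0.02] tilt [ 0.003  0.    -1.   ]
```

```bash
python3 - <<'E'
from h import *
fs=r.grab_frame('scene');ft=r.grab_frame('top')
a=cv2.resize(fs['pixels'][150:270,70:190],(480,480),interpolation=cv2.INTER_CUBIC);b=cv2.resize(ft['pixels'][180:270,375:435],(320,480),interpolation=cv2.INTER_CUBIC)
cv2.imwrite('pics/s4.png',np.hstack([a,b])[...,::-1])
E
```

```text
(no output)
```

View pics/s4.png

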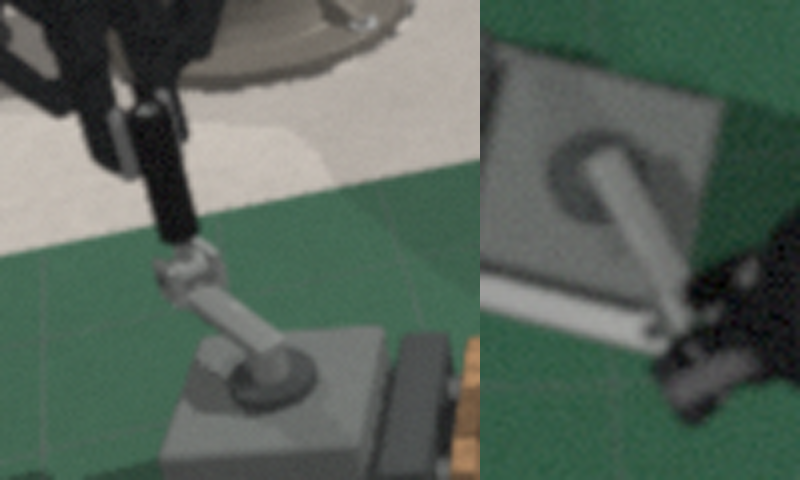

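```bash
python3 - <<'E'
from h import *
fs=r.grab_frame('scene');ft=r.grab_frame('top')
a0=-2.655
for t in(1.2,1.3,1.4,1.5,1.6):
    A,H,E=model([.5629,-.031,.1029,a0,t]); S=H+(E-H)*.22
    print(t,[((proj(fs,X)-[70,150])*4).round() for X in(A,H,S,E)])
o,T=F(); g=o['tcp_pos']-.019*T[:,2]; print('pads center scene crop',(proj(fs,g)-[70,150])*4)
for w in(-.0075,.0075): print((proj(fs,g+w*T[:,1])-[70,150])*4,(proj(fs,o['tcp_pos']+w*T[:,1])-[70,150])*4)
E
```

```text
1.2 [array([261., 335.]), array([183., 265.]), array([183., 239.]), array([179., 138.])]
1.3 [array([261., 335.]), array([183., 265.]), array([180., 237.]), array([167., 126.])]
1.4 [array([261., 335.]), array([183., 265.]), array([178., 234.]), array([155., 116.])]
1.5 [array([261., 335.]), array([183., 265.]), array([175., 232.]), array([144., 107.])]
1.6 [array([261., 335.]), array([183., 265.]), array([173., 231.]), array([133., 100.])]
tcp [ 0.5    -0.0618  0.1687] Ftool [ 4.5 -0.7 -6.2] M [ 0.65 -0.93  0.02] tilt [ 0.002  0.    -1.   ]
pads center scene crop [138.33336516 125.71997568]
[153.39123323 119.30454855] [163.42302474 154.42365526]
[123.0688323  132.22345265] [133.6953391 167.6216534]
```

Handle end at crop (148,108) fits about 1.48 rad. It isn't at the stop yet: the pads slid about 16 mm past the sleeve's centre. I'll open, recentre and grip harder.

Call:
apply_moves:
  rows:
    - [0,0,0,0,0,0]
    - [0,0,0,0,0,0]
    - [0.03,0,0,0,0,0]
    - [0.064,0,0,0,0,0]
    - [0.064,0,0,0,0,0]
  claw: 0.5

```text
clock: 8.5
tcp_pos: [0.5137, -0.0542, 0.1677]
orientation: [-3.048, -0.76, -0.0]
contact_force: [0.0, -0.1, 0.1]
grip_width: 0.0429
gripper_force: 0.0
```

Call:
apply_moves:
  rows:
    - [0,0,0,0,0,0]
    - [0,0,0,0,0,0]
    - [0,0,0,0,0,0]
    - [0,0,0,0,0,0]
  claw: 0.1
  newtons: 80

```text
clock: 9.0
tcp_pos: [0.5128, -0.0549, 0.1679]
orientation: [3.049, 0.758, -0.0]
contact_force: [-0.7, 0.1, 1.3]
grip_width: 0.0172
gripper_force: 77.9
```

```bash
python3 - <<'E'
from h import *
F();print(r.get_obs()['joints'].round(3))
E
```

```text
tcp [ 0.5128 -0.0549  0.1679] Ftool [-0.6 -0.4 -1.3] M [0.09 0.27 0.01] tilt [-0. -0. -1.]
[ 0.278  0.315 -0.349  1.977  0.139  0.872 -1.227]
```

Call:
apply_moves:
  rows:
    - [-0.016,0,0,0,0,0]
    - [-0.03,0,0,0,0,0]
    - [-0.036,0,0,0,0,0]
    - [-0.036,0,0,0,0,0]

```text
clock: 9.5
tcp_pos: [0.5083, -0.0572, 0.1683]
orientation: [-3.047, -0.761, -0.012]
contact_force: [9.3, 4.2, -8.6]
grip_width: 0.0172
gripper_force: 78.6
```

```bash
python3 - <<'E'
from h import *
F()
E
```

```text
tcp [ 0.5083 -0.0572  0.1683] Ftool [10.1  0.6  8.7] M [ 1.17 -2.42 -0.05] tilt [ 0.007  0.003 -1.   ]
```

Call:
apply_moves:
  rows:
    - [-0.008,0,0,0,0,0]
    - [-0.016,0,0,0,0,0]
    - [-0.016,0,0,0,0,0]

```text
clock: 9.88
tcp_pos: [0.5059, -0.0584, 0.1683]
orientation: [-3.047, -0.762, -0.016]
contact_force: [14.1, 6.1, -11.9]
grip_width: 0.0171
gripper_force: 78.3
```

```bash
python3 - <<'E'
from h import *
F()
E
```

```text
tcp [ 0.5059 -0.0584  0.1683] Ftool [15.2  1.3 12.1] M [ 1.38 -3.08 -0.03] tilt [ 0.01   0.003 -1.   ]
```

Call:
apply_moves:
  rows:
    - [-0.01,0,0,0,0.015,0]
    - [-0.02,0,0,0,0.03,0]
    - [-0.02,0,0,0,0.03,0]

```text
clock: 10.25
tcp_pos: [0.5045, -0.059, 0.1683]
orientation: [-3.033, -0.761, -0.098]
contact_force: [30.2, 11.3, -29.1]
grip_width: 0.0173
gripper_force: 78.8
```

```bash
python3 - <<'E'
from h import *
F()
fs=r.grab_frame('scene')
a=cv2.resize(fs['pixels'][150:270,70:190],(480,480),interpolation=cv2.INTER_CUBIC)
cv2.imwrite('pics/s5.png',a[...,::-1])
E
```

```text
tcp [ 0.5045 -0.059   0.1683] Ftool [30.   4.2 31.1] M [ 1.79 -5.25 -0.03] tilt [ 0.058  0.028 -0.998]
```

View pics/s5.png

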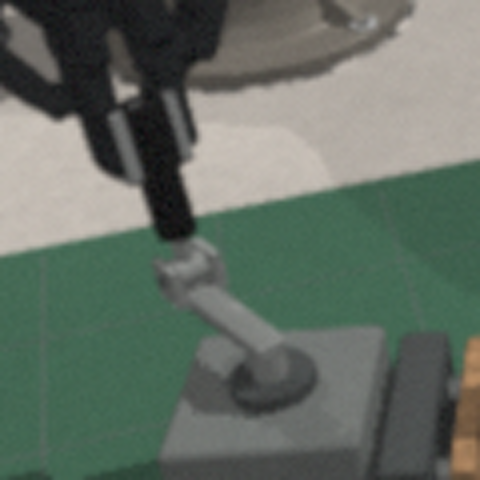

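The stop is reached: force rose to 30 N with almost no motion, and the handle is at crop (165,170). I'll open to a loose cage and straighten. The handle can then be pushed only tangentially, with the wrist following the crank.

Call:
apply_moves:
  rows:
    - [0.012,0,0,0,-0.01,0]
    - [0.016,0,0,0,-0.03,0]
    - [0.016,0,0,0,-0.03,0]
    - [0.016,0,0,0,-0.03,0]
  claw: 0.4
  newtons: 40

```text
clock: 10.8
tcp_pos: [0.5002, -0.0617, 0.168]
orientation: [3.049, 0.758, -0.001]
contact_force: [-0.2, 0.2, 0.8]
grip_width: 0.034
gripper_force: 0.0
```

```bash
python3 - <<'E'
from h import *
F()
fs=r.grab_frame('scene')
a0=-2.655
a=cv2.resize(fs['pixels'][150:270,70:190],(480,480),interpolation=cv2.INTER_CUBIC)
cv2.imwrite('pics/s6.png',a[...,::-1])
goal([.505,-.0585,.168],(-np.sin(a0),np.cos(a0)))
E
```

```text
tcp [ 0.5002 -0.0617  0.168 ] Ftool [-0.1 -0.3 -0.8] M [-0.02  0.   -0.02] tilt [-0. -0. -1.]
shift [ 0.0232 -0.0026 -0.0002] turn [0.0001 0.0002 0.0005] | T [[0.884, 0.468, -0.0], [0.468, -0.884, -0.0], [-0.0, 0.0, -1.0]] p [ 0.5002 -0.0618  0.1679]
```

View pics/s6.png

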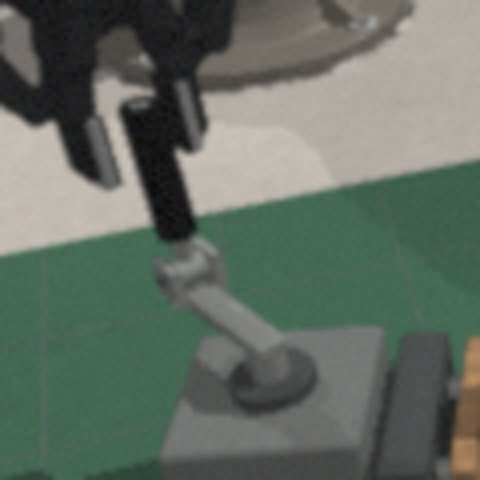

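Handle stands at its stop: sleeve vector (-41,-135) in the crop matches the model at 1.6 rad. Now I form the cage.

Call:
apply_moves:
  rows:
    - [0.012,-0.003,0,0,0,0]
    - [0.023,-0.003,0,0,0,0]
    - [0.023,-0.003,0,0,0,0]
  claw: 0.28

```text
clock: 11.22
tcp_pos: [0.5056, -0.058, 0.1681]
orientation: [3.049, 0.759, 0.001]
contact_force: [-0.4, -1.0, 0.8]
grip_width: 0.0242
gripper_force: 0.0
```

Call:
apply_moves:
  rows:
    - [0.001,0.025,0,0,0,-0.064]
    - [0.005,0.049,0,0,0,-0.127]
    - [0.011,0.073,0,0,0,-0.191]
    - [0.011,0.073,0,0,0,-0.191]

```text
clock: 11.72
tcp_pos: [0.5155, -0.0721, 0.1679]
orientation: [-2.899, -1.205, 0.002]
contact_force: [-2.3, 3.1, 2.7]
grip_width: 0.024
gripper_force: 2.1
```

```bash
python3 - <<'E'
from h import *
F()
E
```

```text
tcp [ 0.5155 -0.0721  0.1679] Ftool [ 0.6 -3.8 -2.7] M [0.58 0.71 0.04] tilt [-0.002  0.001 -1.   ]
```

Call:
apply_moves:
  rows:
    - [0.001,0.025,0,0,0,-0.064]
    - [0.005,0.049,0,0,0,-0.127]
    - [0.011,0.073,0,0,0,-0.191]
    - [0.02,0.096,0,0,0,-0.255]
    - [0.03,0.118,0,0,0,-0.318]

```text
clock: 12.35
tcp_pos: [0.5406, -0.0882, 0.1677]
orientation: [-2.509, -1.886, 0.005]
contact_force: [-6.2, 1.7, 6.5]
grip_width: 0.024
gripper_force: 3.6
```

```bash
cat >> h.py <<'E'
def look(n):
    fs=r.grab_frame('scene');ft=r.grab_frame('top')
    a=cv2.resize(fs['pixels'][150:290,85:285],(800,560),interpolation=cv2.INTER_CUBIC); cv2.imwrite('pics/'+n,a[...,::-1]); return fs,ft
E
python3 - <<'E'
from h import *
F();fs,ft=look('s7.png')
E
```

```text
tcp [ 0.5406 -0.0882  0.1677] Ftool [-0.1 -6.5 -6.5] M [ 0.31  1.57 -0.01] tilt [-0.004 -0.    -1.   ]
```

View pics/s7.png

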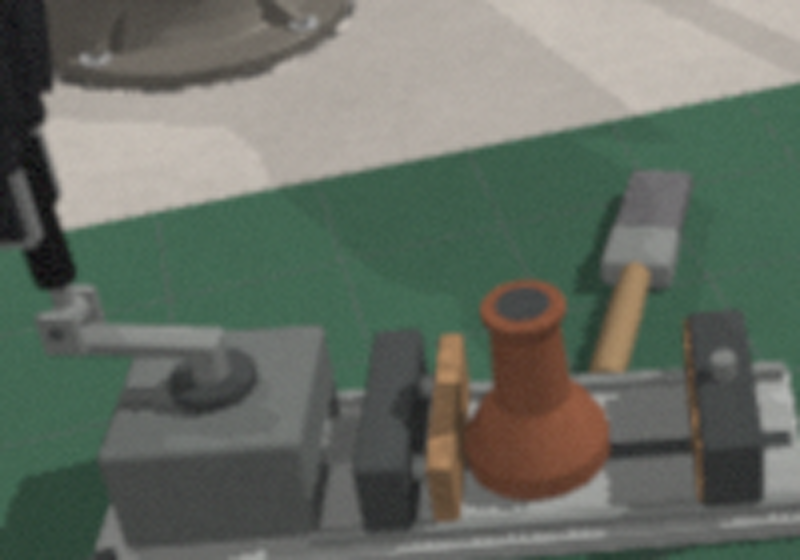

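The handle is upright, the arm is turning, and the pad is just reaching the neck (crop 465,440). The gap to the stop (608→690) puts clamping near 2.3 rad. Continuing with force checks.

Call:
apply_moves:
  rows:
    - [0.001,0.025,0,0,0,-0.064]
    - [0.005,0.049,0,0,0,-0.127]
    - [0.011,0.073,0,0,0,-0.191]
    - [0.02,0.096,0,0,0,-0.255]

```text
clock: 12.95
tcp_pos: [0.5649, -0.0915, 0.1677]
orientation: [-2.085, -2.347, 0.007]
contact_force: [-6.0, -0.9, 4.8]
grip_width: 0.0238
gripper_force: 3.6
```

```bash
python3 - <<'E'
from h import *
o,T=F();ft=r.grab_frame('top');fs=r.grab_frame('scene')
yb=np.array([np.cos(np.radians(73.8)),np.sin(np.radians(73.8))])
print([(x['point'],round(x['conf'],2),at_z(ft,x['point'],.06)[:2]@yb) for x in r.landmark_of(ft,'neck_center')], [.603,.1065]@yb)
u=-T[:,0];g=o['tcp_pos'];print('yaw',np.degrees(np.arctan2(u[1],u[0])), 'from axis',np.linalg.norm(g[:2]-[.56,-.0305]),np.degrees(np.arctan2(g[1]+.0305,g[0]-.56)))
# shoulder / stop gap along bed from top outline
import cv2
ol=r.outline_of(ft,'neck');print([ (x['rect'],round(x['conf'],2)) for x in ol])
E
```

```text
tcp [ 0.5649 -0.0915  0.1677] Ftool [-0.2 -6.1 -4.8] M [-0.35  1.53  0.08] tilt [-0.004 -0.002 -1.   ]
[([123.4, 221.1], 0.81, np.float64(0.716144355865296)), ([324.0, 197.0], 0.8, np.float64(0.291087188921417))] 0.2705029144662497
yaw -83.2511618061822 from axis 0.06115138729601541 -85.37230193834179
[([107.6, 205.4, 47.4, 38.9], 0.72), ([308.0, 185.1, 31.6, 30.3], 0.57)]
```

Call:
apply_moves:
  rows:
    - [0.001,0.025,0,0,0,-0.064]
    - [0.005,0.049,0,0,0,-0.127]
    - [0.011,0.073,0,0,0,-0.191]
    - [0.02,0.096,0,0,0,-0.255]

```text
clock: 13.65
tcp_pos: [0.5888, -0.0848, 0.1677]
orientation: [-1.578, -2.715, 0.007]
contact_force: [-6.0, -4.0, 4.6]
grip_width: 0.0235
gripper_force: 3.6
```

```bash
cat > chk.py <<'E'
from h import *
o,T=F();u=-T[:,0];g=o['tcp_pos']
print('yaw',round(np.degrees(np.arctan2(u[1],u[0]))+152.2,1),'ang',round(np.degrees(np.arctan2(g[1]+.0305,g[0]-.56))+152.2,1),'rad',np.linalg.norm(g[:2]-[.56,-.0305]).round(4))
ft=r.grab_frame('top')
# profile along the bed's centre line, shoulder level: terracotta red to cork/dark stop
ol=[x for x in r.outline_of(ft,'neck') if x['rect'][0]>250]
yb=np.array([np.cos(np.radians(73.8)),np.sin(np.radians(73.8))])
for x in ol[:1]:
    ys,xs=np.where(x['pixels']); s=[at_z(ft,(a,b),.03)[:2]@yb for a,b in zip(xs,ys)]; print('shoulder far edge',max(s),'near',min(s),x['conf'])
im=ft['pixels'];cr=lambda a,b:(260+a/4.4,150+b/4.4)
for q in[(188,85),(168,170),(148,262)]: print('stop face',at_z(ft,cr(*q),.055)[:2]@yb,end=' ')
E
python3 chk.py
```

```text
tcp [ 0.5888 -0.0848  0.1677] Ftool [-0.5 -7.2 -4.5] M [-0.91  1.24 -0.  ] tilt [-0.003 -0.003 -1.   ]
yaw 91.9 ang 90.2 rad 0.0614
shoulder far edge 0.3307814069316379 near 0.259349744762895 0.56
stop face 0.35368786888737297 stop face 0.3524476728438253 stop face 0.350296825629343
```

Call:
apply_moves:
  rows:
    - [0.001,0.025,0,0,0,-0.064]
    - [0.005,0.049,0,0,0,-0.127]
    - [0.011,0.073,0,0,0,-0.191]

```text
clock: 14.12
tcp_pos: [0.6038, -0.0741, 0.1678]
orientation: [-1.156, -2.921, 0.007]
contact_force: [-4.3, -6.4, 4.2]
grip_width: 0.024
gripper_force: 3.6
```

```bash
python3 chk.py
```

```text
tcp [ 0.6038 -0.0741  0.1678] Ftool [-1.2 -7.6 -4.1] M [-1.19  0.98  0.04] tilt [-0.002 -0.004 -1.   ]
yaw 109.0 ang 107.4 rad 0.0618
shoulder far edge 0.33871430105813316 near 0.2705592960077649 0.73
stop face 0.35368786888737297 stop face 0.3524476728438253 stop face 0.350296825629343
```

Call:
apply_moves:
  rows:
    - [0.001,0.025,0,0,0,-0.064]
    - [0.005,0.049,0,0,0,-0.127]
    - [0.005,0.049,0,0,0,-0.127]

```text
clock: 14.6
tcp_pos: [0.612, -0.0638, 0.1678]
orientation: [0.862, 3.021, -0.005]
contact_force: [-1.5, -4.5, 1.9]
grip_width: 0.0239
gripper_force: 2.5
```

```bash
python3 chk.py
```

```text
tcp [ 0.612  -0.0638  0.1678] Ftool [-1.1 -4.6 -1.9] M [-0.97  0.42 -0.02] tilt [-0.001 -0.003 -1.   ]
yaw 120.4 ang 119.5 rad 0.0618
shoulder far edge 0.3438101815134899 near 0.2733762397930624 0.91
stop face 0.35368786888737297 stop face 0.3524476728438253 stop face 0.350296825629343
```

Call:
apply_moves:
  rows:
    - [0.001,0.012,0,0,0,-0.032]
    - [0.001,0.025,0,0,0,-0.064]
    - [0.001,0.025,0,0,0,-0.064]

```text
clock: 15.08
tcp_pos: [0.6151, -0.0588, 0.1678]
orientation: [0.71, 3.06, -0.006]
contact_force: [-2.5, -5.2, 2.9]
grip_width: 0.0237
gripper_force: 2.9
```

```bash
python3 chk.py
```

```text
tcp [ 0.6151 -0.0588  0.1678] Ftool [-0.  -5.8 -2.9] M [-1.15  0.44 -0.02] tilt [-0.001 -0.003 -1.   ]
yaw 126.1 ang 125.0 rad 0.062
shoulder far edge 0.34546876486066885 near 0.27619469596275237 0.58
stop face 0.35368786888737297 stop face 0.3524476728438253 stop face 0.350296825629343
```

Call:
apply_moves:
  rows:
    - [0.001,0.012,0,0,0,-0.032]
    - [0.001,0.025,0,0,0,-0.064]

```text
clock: 15.42
tcp_pos: [0.6176, -0.0537, 0.1678]
orientation: [0.555, 3.092, -0.007]
contact_force: [-3.1, -6.7, 2.1]
grip_width: 0.024
gripper_force: 3.5
```

```bash
python3 chk.py
```

```text
tcp [ 0.6176 -0.0537  0.1678] Ftool [ 0.6 -7.4 -2.1] M [-1.39  0.49 -0.01] tilt [-0.001 -0.004 -1.   ]
yaw 131.8 ang 130.3 rad 0.0621
shoulder far edge 0.34997246636420376 near 0.2778624534385719 0.8
stop face 0.35368786888737297 stop face 0.3524476728438253 stop face 0.350296825629343
```

Call:
apply_moves:
  rows:
    - [0.001,0.012,0,0,0,-0.032]
    - [0.001,0.025,0,0,0,-0.064]

```text
clock: 15.78
tcp_pos: [0.6198, -0.0479, 0.1678]
orientation: [0.399, 3.116, -0.007]
contact_force: [-2.5, -7.3, 2.6]
grip_width: 0.024
gripper_force: 3.5
```

```bash
python3 chk.py
```

```text
tcp [ 0.6198 -0.0479  0.1678] Ftool [ 0.6 -7.7 -2.6] M [-1.42  0.43 -0.03] tilt [-0.    -0.004 -1.   ]
yaw 137.6 ang 136.0 rad 0.0622
shoulder far edge 0.35116216423313684 near 0.2812590863889706 0.69
stop face 0.35368786888737297 stop face 0.3524476728438253 stop face 0.350296825629343
```

Call:
apply_moves:
  rows:
    - [0,0.008,0,0,0,-0.02]
    - [0.001,0.016,0,0,0,-0.04]

```text
clock: 16.12
tcp_pos: [0.6207, -0.0443, 0.1679]
orientation: [0.302, 3.126, -0.008]
contact_force: [-1.6, -8.3, 2.6]
grip_width: 0.0243
gripper_force: 4.1
```

```bash
python3 chk.py
```

```text
tcp [ 0.6207 -0.0443  0.1679] Ftool [-0.  -8.5 -2.6] M [-1.69  0.22  0.  ] tilt [ 0.    -0.005 -1.   ]
yaw 141.2 ang 139.4 rad 0.0622
shoulder far edge 0.35222453484862165 near 0.2812590863889706 0.94
stop face 0.35368786888737297 stop face 0.3524476728438253 stop face 0.350296825629343
```

Call:
apply_moves:
  rows:
    - [0,0.008,0,0,0,-0.02]
    - [0.001,0.016,0,0,0,-0.04]

```text
clock: 16.48
tcp_pos: [0.6213, -0.0412, 0.1679]
orientation: [0.205, 3.134, -0.009]
contact_force: [-0.9, -9.8, 2.9]
grip_width: 0.0238
gripper_force: 5.0
```

```bash
python3 chk.py
```

```text
tcp [ 0.6213 -0.0412  0.1679] Ftool [-0.4 -9.9 -2.8] M [-2.08  0.18 -0.06] tilt [ 0.    -0.006 -1.   ]
yaw 144.7 ang 142.3 rad 0.0622
shoulder far edge 0.35116216423313684 near 0.28177244906381943 0.74
stop face 0.35368786888737297 stop face 0.3524476728438253 stop face 0.350296825629343
```

Call:
apply_moves:
  rows:
    - [0,0.008,0,0,0,-0.02]
    - [0.001,0.016,0,0,0,-0.04]

```text
clock: 16.82
tcp_pos: [0.6217, -0.0382, 0.1678]
orientation: [0.108, 3.139, -0.011]
contact_force: [-0.7, -10.8, 2.8]
grip_width: 0.0242
gripper_force: 5.9
```

```bash
python3 chk.py
```

```text
tcp [ 0.6217 -0.0382  0.1678] Ftool [ -0.1 -10.9  -2.7] M [-2.53  0.06 -0.07] tilt [ 0.    -0.007 -1.   ]
yaw 148.3 ang 145.1 rad 0.0622
shoulder far edge 0.3516295560000827 near 0.2818361503298161 0.93
stop face 0.35368786888737297 stop face 0.3524476728438253 stop face 0.350296825629343
```

Call:
apply_moves:
  rows:
    - [0,0.004,0,0,0,-0.01]
    - [0,0.009,0,0,0,-0.02]

```text
clock: 17.18
tcp_pos: [0.622, -0.0366, 0.1679]
orientation: [0.06, 3.14, -0.012]
contact_force: [-0.2, -12.6, 3.8]
grip_width: 0.0242
gripper_force: 6.4
```

```bash
python3 chk.py
```

```text
tcp [ 0.622  -0.0366  0.1679] Ftool [ -0.3 -12.6  -3.7] M [-2.68  0.13 -0.03] tilt [ 0.    -0.008 -1.   ]
yaw 150.0 ang 146.6 rad 0.0623
shoulder far edge 0.35116216423313684 near 0.28177244906381943 0.86
stop face 0.35368786888737297 stop face 0.3524476728438253 stop face 0.350296825629343
```

Call:
apply_moves:
  rows:
    - [0,-0.008,0,0,0,0]
    - [0,-0.014,0,0,0,0]
    - [0,-0.014,0,0,0,0]

```text
clock: 17.65
tcp_pos: [0.6219, -0.0371, 0.1679]
orientation: [0.057, 3.14, -0.006]
contact_force: [-0.3, -5.9, 1.6]
grip_width: 0.0237
gripper_force: 3.2
```

```bash
python3 chk.py
```

```text
tcp [ 0.6219 -0.0371  0.1679] Ftool [ 0.  -5.9 -1.6] M [-1.26 -0.07 -0.04] tilt [ 0.001 -0.004 -1.   ]
yaw 150.1 ang 146.1 rad 0.0622
shoulder far edge 0.3528197957079226 near 0.28016796791261006 0.87
stop face 0.35368786888737297 stop face 0.3524476728438253 stop face 0.350296825629343
```

Call:
apply_moves:
  rows:
    - [0,-0.008,0,0,0,0]
    - [0,-0.014,0,0,0,0]
    - [0,-0.014,0,0,0,0]

```text
clock: 18.12
tcp_pos: [0.6212, -0.0374, 0.168]
orientation: [0.051, 3.141, -0.001]
contact_force: [0.5, -3.2, 0.2]
grip_width: 0.024
gripper_force: 1.5
```

Call:
apply_moves:
  rows:
    - [0,-0.004,0,0,0,0]
    - [0,-0.004,0,0,0,0]
    - [0,-0.004,0,0,0,0]
    - [0,-0.004,0,0,0,0]
  claw: 0.6

```text
clock: 18.62
tcp_pos: [0.621, -0.0378, 0.168]
orientation: [-0.05, -3.141, -0.0]
contact_force: [-0.5, 0.3, 0.2]
grip_width: 0.0512
gripper_force: 0.0
```

Call:
apply_moves:
  rows:
    - [0,0,-0.1,0,0,0]
    - [0,0,-0.25,0,0,0]
    - [0,0,-0.42,0,0,0]
    - [0,0,-0.5,0,0,0]
    - [0,0,-0.5,0,0,0]

```text
clock: 19.25
tcp_pos: [0.6216, -0.0379, 0.294]
orientation: [0.051, 3.139, -0.0]
contact_force: [0.3, -0.2, -0.7]
grip_width: 0.0511
gripper_force: 0.0
```

```bash
python3 chk.py; python3 - <<'E'
from h import *
fs=r.grab_frame('scene');ft=r.grab_frame('top')
for n in['hinge','handle_end','neck_center','neck','crank_axis']:
    print(n,[(np.round(x['point'],1),round(x['conf'],2)) for x in r.landmark_of(fs,n)],[(np.round(x['point'],1),round(x['conf'],2)) for x in r.landmark_of(ft,n)])
for deg in(140,146): 
    for t in(1.5,1.6): print(deg,t,[(proj(fs,X).round(1),proj(ft,X).round(1)) for X in model([.5605,-.0305,.1029,np.radians(deg-152.2),t])[1:]])
E
```

```text
tcp [ 0.6216 -0.0379  0.294 ] Ftool [-0.3 -0.2  0.7] M [ 0.02 -0.05  0.01] tilt [ 0.002 -0.    -1.   ]
yaw 150.3 ang 145.4 rad 0.062
shoulder far edge 0.3517574362782883 near 0.2818361503298161 0.92
stop face 0.35368786888737297 stop face 0.3524476728438253 stop face 0.350296825629343 hinge [(array([128.2, 254.1]), 0.64)] [(array([408.5, 184.5]), 0.78), (array([288.3, 256.2]), 0.35)]
handle_end [(array([117.9, 205.8]), 0.96)] [(array([413.5, 176.5]), 0.75)]
neck_center [(array([402. , 188.7]), 0.91), (array([239.4, 243. ]), 0.66), (array([135.9, 233.9]), 0.17)] [(array([311.6, 194.4]), 0.71), (array([122.6, 220.5]), 0.63)]
neck [(array([244.1, 261.7]), 0.89), (array([394.6, 204.8]), 0.87)] [(array([311.5, 197.8]), 0.7), (array([133.7, 224. ]), 0.7)]
crank_axis [(array([134.9, 235. ]), 0.81)] [(array([403.3, 210. ]), 0.55)]
140 1.5 [(array([129.7, 248.9]), array([405.3, 185.3])), (array([118.1, 203.6]), array([416.4, 181. ]))]
140 1.6 [(array([129.7, 248.9]), array([405.3, 185.3])), (array([117.2, 206.6]), array([417.2, 176.5]))]
146 1.5 [(array([133.5, 248.4]), array([402.4, 185. ])), (array([121.8, 203.1]), array([413.5, 180.6]))]
146 1.6 [(array([133.5, 248.4]), array([402.4, 185. ])), (array([121.6, 206.1]), array([413.8, 176. ]))]
```

The handle end at top (413.5,176.5) matches the model at 146° and 1.6 rad, so it is up and hasn't turned back. The shoulder is at the far stop and the gripper is clear. Handing in.

```bash
python3 -c "
from bench import r
print(r.hand_in())"
```

```text
the job is handed in; nothing more can be done
None
```

I handed the job in at about 19 s: the handle was unfolded to its stop first, then the crank turned about 2.55 rad to press the neck against the far stop at an estimated 12 N (from the handle force). The gripper is open and clear, and the handle is still up.

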